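Brush the flip lids of a sample box shut

TASK

The five flip lids of the white sample box stand ajar. Put the closed fingertips on the box just before the hinge of the first lid and run them lightly along the row in one pass, brushing each lid shut in turn and staying down on the row until the last one is shut, then move the hand clear. Only stroke the lids: press gently, do not lift any lid or pick anything up, and leave everything else on the bench where it is.

Things in the scene. Friction and masses are not known exactly. Their poses are not given: they have to be found in the camera images.
- box: White box, any way round, fixed to a soft pad (198 x 70 mm, 8 thick), which sinks 0.4 mm per N beyond 2 N, 6 mm at most. 184 mm long (x), 56 wide (y). Origin: centre of the underside, 8 mm above the bench. Along +x: 14 mm solid ledge, five grey flip lids at 32 mm pitch, 10 mm ledge. Ledges and shut lids are level, 45 mm above the bench. Lids hinge at their -x edge and rise at +x.
- row_start (a point): Middle of the top of the 14 mm ledge before the hinge of the first lid, 45 mm above the bench (box x = -85 mm, y = 0). The first lid begins 7 mm from it. A fingertip going from here to row_end rides down over each lid and shuts it; the other way it would catch under them.
- row_end (a point): Middle of the top of the 10 mm ledge past the free edge of the last lid, 45 mm above the bench (box x = +87 mm, y = 0).
- lid1 (a joint): Hinge angle (rad) of lid 1 of 5, counted from row_start: 0 = shut, grows as its free edge rises, starts at 0.3 to 0.65. Lid 30 mm long, 55 wide, 4 thick, with a small thumb tab 7 mm out to +y near its free edge; hinge line at box x = -78 mm, 43 mm above the bench. Hinge friction about 0.01 N m: it stays where left.
- lid2 (a joint): Hinge angle (rad) of lid 2 of 5, counted from row_start: 0 = shut, grows as its free edge rises, starts at 0.3 to 0.65. Lid 30 mm long, 55 wide, 4 thick, with a small thumb tab 7 mm out to +y near its free edge; hinge line at box x = -46 mm, 43 mm above the bench. Hinge friction about 0.01 N m: it stays where left.
- lid3 (a joint): Hinge angle (rad) of lid 3 of 5, counted from row_start: 0 = shut, grows as its free edge rises, starts at 0.3 to 0.65. Lid 30 mm long, 55 wide, 4 thick, with a small thumb tab 7 mm out to +y near its free edge; hinge line at box x = -14 mm, 43 mm above the bench. Hinge friction about 0.01 N m: it stays where left.
- lid4 (a joint): Hinge angle (rad) of lid 4 of 5, counted from row_start: 0 = shut, grows as its free edge rises, starts at 0.3 to 0.65. Lid 30 mm long, 55 wide, 4 thick, with a small thumb tab 7 mm out to +y near its free edge; hinge line at box x = 18 mm, 43 mm above the bench. Hinge friction about 0.01 N m: it stays where left.
- lid5 (a joint): Hinge angle (rad) of lid 5 of 5, counted from row_start: 0 = shut, grows as its free edge rises, starts at 0.3 to 0.65. Lid 30 mm long, 55 wide, 4 thick, with a small thumb tab 7 mm out to +y near its free edge; hinge line at box x = 50 mm, 43 mm above the bench. Hinge friction about 0.01 N m: it stays where left.
- vial: small screw-cap vial, 28 mm across, 50 mm tall, standing beside the lid box; a bystander. Origin: centre of its underside.
- beaker: small open beaker, 52 mm across, 62 mm tall, standing beside the lid box; a bystander. Origin: centre of its underside.
- spatula: narrow steel lab spatula, 150 mm long, 7 to 12 mm wide, 6 mm thick, lying beside the lid box; a bystander. Origin: its underside, x along its length.
- timer: flat white timer block 55 x 60 x 22 mm, lying beside the lid box; a bystander. Origin: centre of its underside.
- weight: small brass balance weight, 24 mm across, 34 mm tall, beside the lid box; a bystander. Origin: centre of its underside.
- dish: shallow white dish 84 mm across, 16 mm tall, off to the left; a bystander. Origin: centre of its underside.
- tipbox: red open pipette-tip box 120 x 85 x 55 mm with compartments, off to the right; a bystander. Origin: centre of its underside.

How it is judged:
By the outcome, as a careful person would: the job done as asked, in the order asked, and still so for the second after the job is handed in, with the robot touching nothing.
It also fails if it takes over 38 s, if anything falls off the work surface, if the arm or the gripper's body presses on something with over 40 N, if the wrist force passes 120 N, or if a joint passes its speed limit or range.

ROBOT

A 6-joint arm with a two-finger parallel gripper is mounted at the origin on the work surface. World frame = base frame: x ahead of the robot, y to its left, z up, the work surface at z = 0. Lengths are in m, angles in rad, forces in N, time in s.
With the tool pointing down it reaches from about 0.275 to 0.725 m from the base axis. Payload 15.9 kg.
Tool frame: the origin (TCP) lies between the finger pads, 19 mm behind the fingertips; this is the grasp point; z points along the fingers, y is the line along which they close (so a half turn about z gives the same grasp; the last joint's range is limited). The gripper opens to 85 mm and grips with 20 to 120 N. Pads are 22 mm wide; open, the fingers measure 114 mm over their backs; the gripper's body (76 mm by 85 mm) begins 54 mm behind the grasp point. The pads swing forward as they close: fully open they stand 13 mm farther back than shut.
Start: joints at [-1.194, 0.213, -0.034, 1.323, 0, 1.571], TCP at [0.184, -0.465, 0.25] pointing down, gripper open.
Joint ranges: [-2.98, 2.98], [-0.74, 1.72], [-1.14, 1.35], [-2.1, 2.04], [-1.57, 1.44], [-3.14, 3.14]. Speed limits (rad/s): [1.89, 1.89, 2.39, 2.57, 3.14, 3.14].

INTERFACE

Orientations are given as a 3x3 rotation matrix whose columns are the frame's x, y, z axes.
In Python, from cell import robot gives the robot as it stands. The module is installed in compiled form; this text tells all that it offers.
- The arm moves only by the shell command python3 -m inch 'ROWS'. ROWS is JSON, a list of rows, each a list of 5 numbers: the shift along the tool's x, y, z in mm, then the turn about the tool's z in degrees, then the finger opening in mm, from 0 to 85.4. In form: [[x, y, z, yaw, grip], ...]. A call has 1 to 8 rows; each row is the pose to reach, as a shift and turn from the pose commanded when the call began, along the tool's axes at that moment; what a row does not reach only later rows make up. A row lasts 1/12 s, in which the tool goes at most 41.7 mm and 7.16 degrees, less where a joint would pass 70% of its speed; a pose out of reach is approached as far as the arm can. A call with a gripper value outside its range is refused whole. The fingers move at their own pace and stop on an object; the grip force is fixed at half the most. Time passes only in rows, so rows that repeat a pose let the fingers close. It gives the time, the measured TCP pose, the force, the opening and the grip force at its end, in the units of the state.
- robot.get_state(): the state, without advancing time (a new reading comes with each control period).
- robot.grab_frame(name): name is "scene" or "top" or "wrist"; returns (picture, depth): 400x640x3 uint8, red, green, blue; 400x640 float32, m along the optical axis (not along the pixel's ray), 0 where there is no reading.
- robot.camera_info(name): a dict with "vertical_fov" (degrees; the focal length in pixels is half the picture's height over the tangent of half this angle, whatever the lens; pixels are square), "cx", "cy" (the principal point, pixels), "position" and "orientation" of the camera in the world. Camera axes: x right, y up, looking along -z (the intrinsics and any distortion apply to the point x, -y, -z); pixel columns grow to the right and rows downward; lengths in m; the calibration is good to about 2 mm. A picture is of the moment at which its call begins: read the wrist's pose just before it. camera_info takes no time and is no camera call; for the wrist camera it gives the pose at the moment of the call.
- robot.sign_off(): hands the job in; it is judged then, once.
Trained networks look in the newest picture that a camera, given by its name, has taken for a name from the list of things; names that differ only in an ending like _2 or _b are one class to them, and where a whole thing is asked for, a point or a joint stands for the part that bears it (a point fixed in the world has none). Each returns a list of dicts, best first, with "confidence" (0 to 1); they miss things now and then, are a little off and sometimes report something else, mostly with a low value. They report only what shows in the picture. A call takes as long as a camera call.
- robot.regions_of(name, camera): "region" (400x640 bool, what is visible of it) and "uv" ([column, row] in pixels, amid what is visible of it).
- robot.pinpoint(name, camera): "uv" ([column, row] in pixels: a listed point, or the origin of a listed thing).
The state is a dict: "t": time; "q": joint angles; "joint_vel": joint speeds; "effort": joint torques, N m; "position": TCP position; "tcp_rot": TCP orientation; "wrist_force": force on the tool from outside, world axes, zero at the start; "wrist_torque": the same for the moment, N m; "finger_gap": finger opening in m; "gripper_force": force on a finger pad.
Only numpy, scipy, OpenCV 4.12 (cv2) and the standard library are available. Lean on these libraries where they do the work, as an engineer would, in place of code of your own. Each camera call takes 0.05 s, during which the arm holds its last target. There are 200 camera calls.

## Working session

There is one attempt and no reset: what is moved stays moved. The work goes in short steps, Python scripts to look and compute and a shell command to move; the robot and the scene stay as the last step left them, time stands still between calls to the robot, and variables do not carry over. Pictures are saved under pics/ and viewed, at most 10 in all, crops included, and the job is handed in when it is done.

```bash
mkdir -p pics
cat > h.py <<'E'
import numpy as np,cv2
from cell import robot
def unproj(c,uv,d):
    f=200/np.tan(np.radians(c["vertical_fov"])/2)
    p=np.array([(uv[0]-c["cx"])/f*d,-(uv[1]-c["cy"])/f*d,-d])
    return np.array(c["position"])+np.array(c["orientation"])@p
def onplane(c,uv,z):
    o=np.array(c["position"]);r=unproj(c,uv,1.)-o
    return o+r*(z-o[2])/r[2]
E
python3 - <<'E'
from h import *
for n in ["top"]:
    c=robot.camera_info(n);print(c)
    im,d=robot.grab_frame(n);cv2.imwrite(f"pics/{n}.png",im[:,:,::-1])
    for k,z in [("row_start",.045),("row_end",.045),("box",.008),("vial",0),("beaker",0),("spatula",0),("timer",0),("weight",0)]:
        for r in robot.pinpoint(k,n)[:2]: print(k,r["confidence"],np.round(r["uv"]),onplane(c,r["uv"],z).round(4))
s=robot.get_state();print(s["t"],s["position"],s["tcp_rot"],s["wrist_force"],s["finger_gap"])
E
```

```text
{'vertical_fov': 51.467459414493874, 'cx': 319.30354182016936, 'cy': 199.00488848347823, 'position': array([ 0.33881277, -0.03321677,  1.30628874]), 'orientation': array([[-0.02863738,  0.98669721, -0.16002664],
       [-0.99956933, -0.02929367, -0.00174303],
       [-0.00640761,  0.1599078 ,  0.98711116]])}
row_start 0.91 [360. 224.] [ 0.4633 -0.154   0.045 ]
row_end 0.85 [328. 184.] [ 0.5883 -0.058   0.045 ]
box 0.96 [346. 206.] [ 0.5238 -0.1136  0.008 ]
box 0.15 [358. 171.] [ 0.6377 -0.1584  0.008 ]
vial 0.42 [306. 207.] [0.5261 0.0115 0.    ]
beaker 0.72 [374. 201.] [ 0.5377 -0.2044  0.    ]
spatula 0.69 [360. 167.] [ 0.651  -0.1642  0.    ]
timer 0.65 [336. 241.] [ 0.4162 -0.081   0.    ]
weight 0.53 [345. 179.] [ 0.6122 -0.1165  0.    ]
0.45 [ 0.18396571 -0.46487282  0.24993958] [[ 9.29837173e-01  3.67971235e-01 -3.70110546e-05]
 [ 3.67971237e-01 -9.29837163e-01  1.40432837e-04]
 [ 1.72609905e-05 -1.44198676e-04 -9.99999989e-01]] [-0.73304857  0.40021385  0.51836972] 0.08515603465298315
```

View pics/top.png

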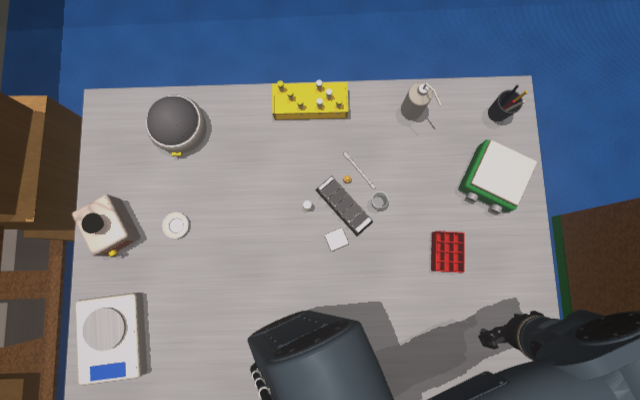

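The picture shows the box running diagonally, with row_start at about (360,224) and row_end at about (328,184). The timer, vial, weight, spatula and beaker are close around it. I'll move above it with the fingers closed for a closer look.

```bash
python3 -m inch '[[38,-18,0,-4,0],[76,-37,0,-8,0],[114,-56,0,-12,0],[152,-74,0,-16,0],[190,-93,0,-16,0],[228,-111,0,-16,0],[266,-130,0,-16,0],[304,-148,0,-16,0]]'; python3 -m inch '[[38,-6,0,0,0],[76,-12,0,0,0],[76,-12,0,0,0],[76,-12,0,0,0]]'
python3 - <<'E'
from h import *
s=robot.get_state();c=robot.camera_info("wrist");print(c,s["position"],s["tcp_rot"])
im,d=robot.grab_frame("wrist");cv2.imwrite("pics/w1.png",im[:,:,::-1])
for k,z in [("row_start",.045),("row_end",.045),("box",.008)]:
    for r in robot.pinpoint(k,"wrist")[:2]: print(k,r["confidence"],np.round(r["uv"]),onplane(c,r["uv"],z).round(4))
E
```

```text
t: 1.12
position: [0.4099, -0.2171, 0.2503]
tcp_rot: [[0.792, 0.61, 0.001], [0.61, -0.792, -0.0], [0.0, 0.001, -1.0]]
wrist_force: [0.5, -1.3, 0.4]
finger_gap: -0.0
gripper_force: 0.0
t: 1.45
position: [0.4627, -0.1616, 0.2497]
tcp_rot: [[0.79, 0.613, -0.001], [0.613, -0.79, 0.0], [-0.0, -0.0, -1.0]]
wrist_force: [0.4, 0.3, 0.4]
finger_gap: -0.0002
gripper_force: 0.0
{'vertical_fov': 62.494594461560155, 'cx': 318.1776945990565, 'cy': 196.4617200169501, 'position': array([ 0.52121464, -0.11551674,  0.3735018 ]), 'orientation': array([[ 6.11666689e-01,  7.58212990e-01,  2.25780696e-01],
       [-7.91115561e-01,  5.86164344e-01,  1.74778519e-01],
       [ 1.74749905e-04, -2.85524820e-01,  9.58371299e-01]])} [ 0.46270712 -0.16157888  0.24969005] [[ 7.90270547e-01  6.12757863e-01 -5.13583801e-04]
 [ 6.12757996e-01 -7.90270597e-01  1.44997373e-04]
 [-3.17021897e-04 -4.29289733e-04 -9.99999858e-01]]
row_start 0.89 [317. 175.] [ 0.4615 -0.1602  0.045 ]
box 0.85 [313.  86.] [ 0.528  -0.1036  0.008 ]
```

View pics/w1.png

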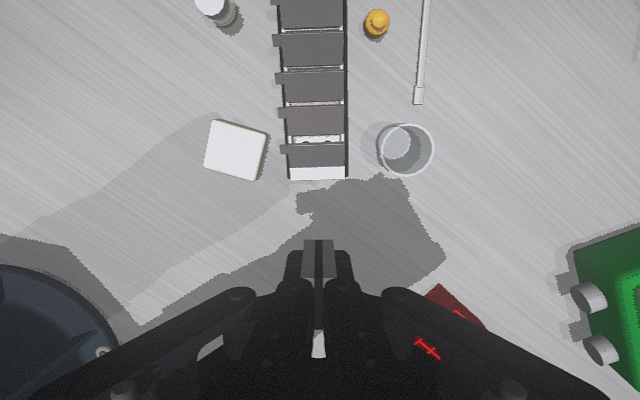

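The wrist view shows the box's starting ledge at (317,175), with the lids rising away from it and tabs on the left. The row's far end is cut off. I'll raise the hand and step forward to see the whole row.

```bash
python3 -m inch '[[15,0,-35,0,0],[30,0,-70,0,0],[40,0,-100,0,0],[40,0,-100,0,0],[40,0,-100,0,0]]'
python3 - <<'E'
from h import *
c=robot.camera_info("wrist")
im,d=robot.grab_frame("wrist");cv2.imwrite("pics/w2.png",im[:,:,::-1])
P={}
for k,z in [("row_start",.045),("row_end",.045),("box",.008)]:
    for r in robot.pinpoint(k,"wrist")[:1]: P[k]=onplane(c,r["uv"],z);print(k,r["confidence"],np.round(r["uv"]),P[k].round(4))
rg=robot.regions_of("box","wrist")[0]["region"]
v,u=np.nonzero(rg&(d>0));f=200/np.tan(np.radians(c["vertical_fov"])/2);D=d[v,u]
W=np.array(c["position"])+np.stack([(u-c["cx"])/f*D,-(v-c["cy"])/f*D,-D],1)@np.array(c["orientation"]).T
m=(W[:,2]>.035)&(W[:,2]<.07)
a=W[m][:,:2]
print(cv2.minAreaRect((a*1000).astype(np.float32)))
for q in ["row_start","row_end"]:
    if q in P:
        n=np.linalg.norm(W[:,:2]-P[q][:2],axis=1)<.004;print(q,np.median(W[n][:,2]),n.sum())
s=robot.get_state();print(s["position"],s["t"])
E
```

```text
t: 2.07
position: [0.494, -0.1396, 0.3514]
tcp_rot: [[0.793, 0.609, 0.003], [0.609, -0.793, -0.001], [0.002, 0.002, -1.0]]
wrist_force: [-0.5, -0.1, -0.8]
finger_gap: -0.0001
gripper_force: 0.0
row_start 0.66 [317. 187.] [ 0.4618 -0.1629  0.045 ]
box 0.64 [313. 122.] [ 0.5242 -0.1084  0.008 ]
((526.2808227539062, -102.46227264404297), (184.01475524902344, 62.94866180419922), 39.73175811767578)
row_start 0.0448080515655605 25
[ 0.49276862 -0.13909619  0.34918095] 2.3167
```

View pics/w2.png

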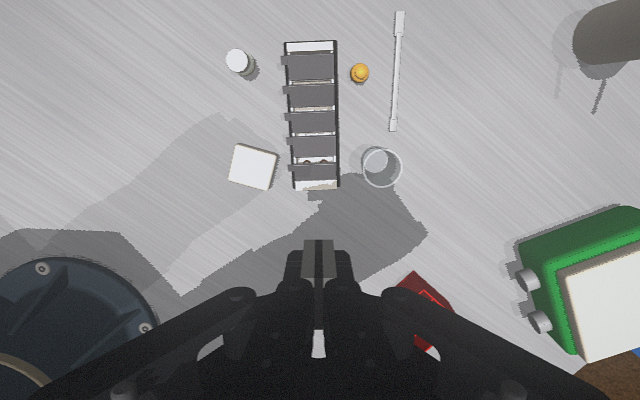

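The whole row is now visible, with the start ledge at (317,186) and the end ledge at (311,46). The depth rectangle is 184 mm long at 39.7° and gives row_start ≈ (0.463,-0.1595) and row_end ≈ (0.595,-0.050). I'll go above the start ledge and come down.

```bash
python3 -m inch '[[-20,-1,30,-2.2,0],[-39,-2,65,-2.2,0],[-39,-2,105,-2.2,0],[-39,-2,145,-2.2,0],[-39,-2,185,-2.2,0],[-39,-2,225,-2.2,0],[-39,-2,255,-2.2,0],[-39,-2,270,-2.2,0]]'; python3 -m inch '[[0,0,5,0,0],[0,0,5,0,0],[0,0,5,0,0]]'
python3 - <<'E'
from h import *
s=robot.get_state();print(s["position"],s["wrist_force"],s["tcp_rot"])
p=s["position"];t=np.radians(39.7);e=np.array([np.cos(t),np.sin(t)]);r=p[:2]-[.5285,-.1052];print("box xy",r@e,r@[-e[1],e[0]])
E
```

```text
t: 2.98
position: [0.4584, -0.1602, 0.0759]
tcp_rot: [[0.769, 0.64, -0.005], [0.64, -0.769, 0.002], [-0.003, -0.005, -1.0]]
wrist_force: [-0.7, 0.3, 0.0]
finger_gap: -0.0
gripper_force: 0.0
t: 3.23
position: [0.4616, -0.1611, 0.0757]
tcp_rot: [[0.769, 0.64, 0.0], [0.64, -0.769, -0.0], [0.0, 0.0, -1.0]]
wrist_force: [0.2, -0.2, 0.0]
finger_gap: 0.0002
gripper_force: 0.0
[ 0.46155779 -0.16107786  0.07574498] [ 0.17151377 -0.18548408  0.0165748 ] [[ 7.68526485e-01  6.39817793e-01  4.83294883e-04]
 [ 6.39817921e-01 -7.68526513e-01 -1.66473642e-04]
 [ 2.64912133e-04  4.37160130e-04 -9.99999869e-01]]
box xy -0.08719828907610341 -0.00023187438967064457
```

```bash
python3 -m inch '[[-3,0,4,0,0],[-3,0,8,0,0],[-3,0,10,0,0],[-3,0,11,0,0],[-3,0,11,0,0],[-3,0,11,0,0]]'; python3 -m inch '[[0,0,1,0,0],[0,0,1,0,0],[0,0,1,0,0]]'
```

```text
t: 3.73
position: [0.4592, -0.1628, 0.0641]
tcp_rot: [[0.768, 0.64, 0.0], [0.64, -0.768, -0.0], [0.0, 0.0, -1.0]]
wrist_force: [-0.4, 0.3, 0.5]
finger_gap: 0.0003
gripper_force: 0.0
t: 3.98
position: [0.4593, -0.1629, 0.0632]
tcp_rot: [[0.768, 0.64, 0.0], [0.64, -0.768, -0.0], [0.0, 0.0, -1.0]]
wrist_force: [0.6, -0.0, 3.3]
finger_gap: -0.0
gripper_force: 1.7
```

```bash
python3 -m inch '[[5,0,0.3,0,0],[10,0,0.3,0,0],[15,0,0.3,0,0],[20,0,0.3,0,0],[25,0,0.3,0,0],[30,0,0.3,0,0],[35,0,0.3,0,0],[40,0,0.3,0,0]]'
```

```text
t: 4.65
position: [0.4901, -0.1369, 0.0627]
tcp_rot: [[0.768, 0.64, -0.0], [0.64, -0.768, -0.0], [-0.0, -0.0, -1.0]]
wrist_force: [-2.9, -1.6, 4.1]
finger_gap: 0.0001
gripper_force: 2.3
```

```bash
python3 -m inch '[[5,0,0,0,0],[10,0,0,0,0],[15,0,0,0,0],[20,0,0,0,0],[25,0,0,0,0],[30,0,0,0,0],[35,0,0,0,0],[40,0,0,0,0]]'
```

```text
t: 5.32
position: [0.521, -0.1113, 0.0627]
tcp_rot: [[0.768, 0.64, 0.0], [0.64, -0.768, 0.0], [0.0, -0.0, -1.0]]
wrist_force: [-2.5, -1.2, 4.2]
finger_gap: 0.0
gripper_force: 2.3
```

```bash
python3 -m inch '[[6,0,0,0,0],[12,0,0,0,0],[18,0,0,0,0],[24,0,0,0,0],[30,0,0,0,0],[36,0,0,0,0],[42,0,0,0,0],[48,0,0,0,0]]'; python3 -m inch '[[6,0,0,0,0],[12,0,0,0,0],[18,0,0,0,0],[24,0,0,0,0],[30,0,0,0,0],[36,0,0,0,0],[42,0,0,0,0],[48,0,0,0,0]]'
python3 - <<'E'
from h import *
s=robot.get_state()
p=s["position"];t=np.radians(39.7);e=np.array([np.cos(t),np.sin(t)]);r=p[:2]-[.5285,-.1052];print("box xy",r@e,r@[-e[1],e[0]])
E
```

```text
t: 5.98
position: [0.558, -0.0804, 0.0627]
tcp_rot: [[0.768, 0.64, 0.0], [0.64, -0.768, 0.0], [0.0, 0.0, -1.0]]
wrist_force: [-2.7, -1.5, 4.7]
finger_gap: -0.0003
gripper_force: 2.3
t: 6.65
position: [0.5948, -0.0498, 0.0627]
tcp_rot: [[0.768, 0.64, -0.0], [0.64, -0.768, 0.0], [-0.0, -0.0, -1.0]]
wrist_force: [-2.6, -2.0, 4.6]
finger_gap: -0.0001
gripper_force: 2.3
box xy 0.08638364200885458 0.00029292624147279396
```

The tip has reached row_end under about 4.6 N. Next I'll lift straight up and step back to look.

```bash
python3 -m inch '[[1,0,0,0,0],[1,0,-10,0,0],[1,0,-35,0,0],[1,0,-75,0,0],[1,0,-115,0,0],[1,0,-155,0,0],[-30,0,-185,0,0],[-60,0,-205,0,0]]'; python3 -m inch '[[-30,0,-20,0,0],[-60,0,-30,0,0],[-90,0,-30,0,0],[-90,0,-30,0,0],[-90,0,-30,0,0]]'
python3 - <<'E'
from h import *
c=robot.camera_info("wrist")
im,d=robot.grab_frame("wrist");cv2.imwrite("pics/w3.png",cv2.resize(im[:240,150:490,::-1],None,fx=2,fy=2))
f=200/np.tan(np.radians(c["vertical_fov"])/2);v,u=np.mgrid[:400,:640]
W=np.array(c["position"])+np.stack([(u-c["cx"])/f*d,-(v-c["cy"])/f*d,-d],-1)@np.array(c["orientation"]).T
t=np.radians(39.7);e=np.array([np.cos(t),np.sin(t)]);r=W[...,:2]-[.5285,-.1052];x=r@e;y=r@[-e[1],e[0]]
for a in range(-90,92,6):
    m=(abs(x-a/1000)<.003)&(abs(y)<.02)&(d>0);print(a,(np.median(W[m][:,2])*1000).round(1),end="; ")
E
```

```text
t: 7.32
position: [0.5486, -0.0883, 0.2711]
tcp_rot: [[0.767, 0.641, 0.003], [0.641, -0.767, 0.0], [0.003, 0.002, -1.0]]
wrist_force: [-0.1, -0.8, 0.3]
finger_gap: -0.0002
gripper_force: 0.0
t: 7.73
position: [0.4782, -0.1469, 0.2988]
tcp_rot: [[0.77, 0.638, 0.001], [0.638, -0.77, -0.0], [0.001, 0.001, -1.0]]
wrist_force: [0.3, 0.5, -0.3]
finger_gap: -0.0001
gripper_force: 0.0
-90 45.0; -84 44.8; -78 44.8; -72 318.1; -66 317.9; -60 317.8; -54 330.7; -48 360.1; -42 373.7; -36 45.0; -30 44.9; -24 45.0; -18 44.8; -12 44.8; -6 44.9; 0 45.0; 6 45.0; 12 44.9; 18 44.6; 24 44.8; 30 45.0; 36 45.0; 42 45.1; 48 44.5; 54 44.9; 60 45.0; 66 45.0; 72 44.9; 78 45.0; 84 44.6; 90 45.0;
```

View pics/w3.png

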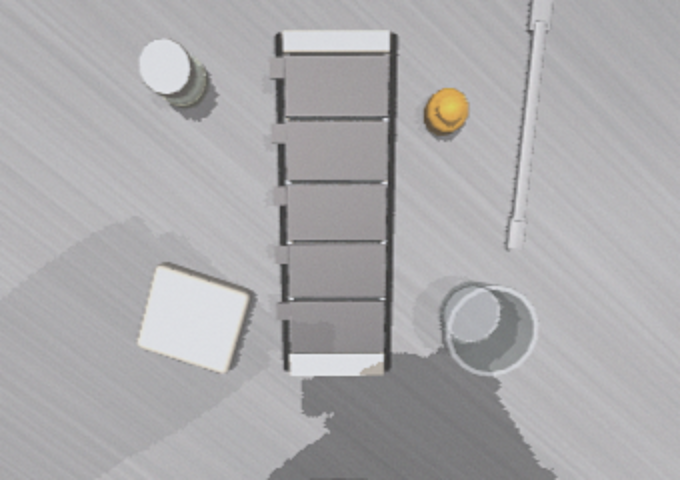

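All five lids lie flat, from lid 1 at crop (335,325) to lid 5 at (338,85). The neighbours are where they were and the hand is clear.

```bash
python3 -c "
from cell import robot
print(robot.sign_off())"
```

```text
the job is handed in; nothing more can be done
None
```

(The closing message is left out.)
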